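# Sort left- and right-hand rack brackets at the radio sale table

## Robot

A 7-joint arm with a two-finger parallel gripper is mounted at the origin on the work surface. World frame = base frame: x ahead of the robot, y to its left, z up, the work surface at z = 0. Lengths are in m, angles in rad, forces in N, time in s.
With the tool pointing down it reaches from about 0.425 to 1.025 m from the base axis. Payload 9.4 kg.
Tool frame: the origin (TCP) lies midway between the tips of the shut fingers; the grasp point (between the pads) lies 19 mm behind it; x points along the fingers, y is the direction in which the jaws open and shut, and the axes are right-handed (so a half turn about x gives the same grasp; the last joint's range is limited). The gripper opens to 93 mm and grips with 3 to 60 N. Pads are 15 mm wide; open, the fingers measure 128 mm over their backs; the gripper's body (75 mm by 188 mm) begins 65 mm behind the grasp point.
Start: joints at [-1.257, 0.599, -0.003, 1.599, 0.002, 0.943, -0.08], TCP at [0.276, 0.67, 0.219] pointing down, gripper open.
Joint ranges: [-2.57, 2.57], [-0.35, 1.97], [-1.29, 1.29], [0.11, 2.56], [-1.05, 4.19], [0.11, 1.86], [-2.63, 2.63]. Speed limits (rad/s): [2.22, 2.22, 3.01, 3.01, 3.14, 3.14, 3.14].

## Interface

Orientations are given as [roll, pitch, yaw] about the fixed x, y, z axes, in that order (R = Rz(yaw) Ry(pitch) Rx(roll)).
In Python, from bench import r, vision, hand_in gives the robot as it stands.
- The arm moves only by the tool send_rows, never from a script. Its argument "commands" is a list of rows, each a list of 6 numbers: the shift along the tool's x, y, z in units of 30 mm (1.0 is 30 mm), then the turn, a rotation vector about the tool's x, y, z in units of 6 degrees (1.0 is 6 degrees). In form: [[x, y, z, rx, ry, rz], ...]. A call has 1 to 20 rows; each row shifts and turns the commanded pose from where the row before left it, along the tool's axes as they then stand; what a row does not reach is not made up. A row lasts 1/10 s, in which the tool goes at most 50 mm and 8.59 degrees, less where a joint would pass 70% of its speed; a pose out of reach is approached as far as the arm can. A call is refused whole if a number of a shift passes 1 or a number of a turn 1, either way. A call with a gripper value outside its range is refused whole. "jaw" is the opening, from 0 (shut) to 1 (fully open), set as the call begins (left out, the last holds). The fingers move at their own pace and stop on an object; "newtons" is the grip in N (left out, the last holds). Time passes only in rows, so rows that do not move let the fingers close. It gives the time, the measured TCP pose, the force and the opening at its end, in the units of the state.
- r.get_state(): the state, without advancing time (a new reading comes with each control period).
- vision.read_camera(name): name is "scene" or "side" or "wrist"; returns the picture (384x512x3 uint8, red, green, blue); there is no depth.
- vision.camera_params(name): a dict with "fx", "fy", "cx", "cy" (pixels), "world_to_cam" (4x4, takes a point from world to camera coordinates). Camera axes: x right, y down, z forward; pixel columns grow to the right and rows downward; lengths in m; the calibration is good to about 2 mm. A picture is of the moment at which its call begins: read the wrist's pose just before it. camera_params takes no time and is no camera call; for the wrist camera it gives the pose at the moment of the call.
- hand_in(): hands the job in, once; it reports no verdict.
The state is a dict: "time": time; "q": joint angles; "joint_velocities": joint speeds; "joint_torque": joint torques, N m; "ee_pos": TCP position; "ee_rot": TCP orientation; "wrist_force": force on the tool from outside, world axes, zero at the start; "wrist_torque": the same for the moment, N m; "gripper_width": finger opening in m.
Only numpy, scipy, OpenCV 4.12 (cv2) and the standard library are available. Lean on these libraries where they do the work, as an engineer would, in place of code of your own. Each camera call takes 0.05 s, during which the arm holds its last target. There are 200 camera calls.

## Task

Sort the three loose aluminium rack brackets into left-hand and right-hand ones: put each one into the grey tray whose sample bracket, fixed on the wooden plinth at the tray's end, is the same shape and not its mirror image. Each must end standing on its foot, flat on the tray's floor, the way the sample stands. Leave the other things on the table where they are.

Things in the scene. Friction and masses are not known exactly. Their poses are not given: they have to be found in the camera images.
- left_bracket_a: loose left-hand aluminium rack bracket, 160 g, standing on its foot. Origin: underside, mid-length and mid-thickness of its upright wall (80 x, 10 y, 45 mm high); z up, x to the ear end. Ear: upright plate x 30 to 40 mm, out to 35 mm at -y, 45 high. Foot: flange 6 mm thick, x -35 to 25 mm, out to 31 mm at +y. Facing the ear end, ear to your left. Grip across mid-wall, above the foot
- left_bracket_b: loose left-hand aluminium rack bracket, 160 g, standing on its foot. Origin: underside, mid-length and mid-thickness of its upright wall (80 x, 10 y, 45 mm high); z up, x to the ear end. Ear: upright plate x 30 to 40 mm, out to 35 mm at -y, 45 high. Foot: flange 6 mm thick, x -35 to 25 mm, out to 31 mm at +y. Facing the ear end, ear to your left. Grip across mid-wall, above the foot
- right_bracket: loose right-hand aluminium rack bracket, 160 g, standing on its foot. Origin: underside, mid-length and mid-thickness of its upright wall (80 x, 10 y, 45 mm high); z up, x to the ear end. Ear: upright plate x 30 to 40 mm, out to 35 mm at +y, 45 high. Foot: flange 6 mm thick, x -35 to 25 mm, out to 31 mm at -y. Facing the ear end, ear to your right. Grip across mid-wall, above the foot
- left_tray: fixed grey open tray for left-hand brackets. Origin under its centre, z up. Outside 230 (x) x 160 (y) x 40 mm high; walls, floor 5 mm thick. At its +x end a wooden plinth, 100 x 80 x 12 mm, centre x = 165 mm, carries a fixed sample left-hand bracket like the loose ones, ear end to +x, ear to -y, top 57 mm above the table
- right_tray: fixed grey open tray for right-hand brackets. Origin under its centre, z up. Outside 230 (x) x 160 (y) x 40 mm high; walls, floor 5 mm thick. At its +x end a wooden plinth, 100 x 80 x 12 mm, centre x = 165 mm, carries a fixed sample right-hand bracket like the loose ones, ear end to +x, ear to +y, top 57 mm above the table
- knob: bystander: round black radio knob, 44 mm across, 22 mm high; origin under its centre
- transformer: bystander: small steel transformer with copper winding, 40 x 46 x 34 mm high; origin under its centre
- tube_carton: bystander: small cardboard valve carton with a red band, 38 x 38 x 60 mm, standing; origin under its centre
- meter: bystander: black panel meter lying face up, 60 x 60 x 24 mm; origin under its centre
- screwdriver: bystander: screwdriver lying on the far part of the table; x runs along it
- tube: bystander: glass radio valve standing on its black base, 38 mm across, 75 mm high; origin under its centre
Not all that is in view belongs to the job. What is shaped like the left_bracket_a but orange or pink is not meant. Leave any blue look-alike of the right_bracket alone.

How it is judged:
At the end, for the whole second after the job is handed in: Each loose bracket's origin is inside the walls of the tray of its own hand (within 110 mm in x and 75 mm in y of the tray's centre), less than 12 mm above the tray's underside, upright within 0.2 rad, and at rest (under 0.02 m/s) (x of left_bracket_a in the frame of left_tray between -0.11 and 0.11 m and y of left_bracket_a in the frame of left_tray between -0.075 and 0.075 m and z of each of left_bracket_a, left_bracket_b in the frame of left_tray below 0.012 m and angle between each of left_bracket_a, left_bracket_b, right_bracket's own z axis and vertical below 0.2 rad and linear speed of each of left_bracket_a, left_bracket_b, right_bracket below 0.02 m/s and x of left_bracket_b in the frame of left_tray between -0.11 and 0.11 m and y of left_bracket_b in the frame of left_tray between -0.075 and 0.075 m and x of right_bracket in the frame of right_tray between -0.11 and 0.11 m and y of right_bracket in the frame of right_tray between -0.075 and 0.075 m and z of right_bracket in the frame of right_tray below 0.012 m); the robot touches nothing.
It fails at once if a bystander is moved more than 40 mm from where it stood (distance of any of knob, transformer, tube_carton, meter, screwdriver, tube from where it was at the start of the episode above 0.04 m).
It also fails if it takes over 72 s, if anything falls off the work surface, if the arm or the gripper's body presses on something with over 40 N, if the wrist force passes 120 N, or if a joint passes its speed limit or range.

## Working session

There is one attempt and no reset: what is moved stays moved. The work goes in short steps, Python scripts to look and compute and a tool call to move; the robot and the scene stay as the last step left them, time stands still between calls to the robot, and variables do not carry over. Pictures are saved under pics/ and viewed, about 8 in all and at most 12, crops included, and the job is handed in when it is done.

Besides the shell and the picture viewer there is one more tool, called by a JSON object that holds its "op" and its "data". send_rows: Moves the arm, as the interface text tells. Its arguments: {"type":"object","properties":{"commands":{"type":"array","items":{"type":"array","items":{"type":"number"}}},"jaw":{"type":"number"},"newtons":{"type":"number"}},"required":["commands"]}

```bash
mkdir -p pics; python3 - <<'E'
from bench import r, vision
import cv2
s=r.get_state();print({k:s[k] for k in('time','ee_pos','ee_rot','gripper_width')})
for n in('scene','side'):
    im=vision.read_camera(n);cv2.imwrite(f'pics/{n}0.png',im[:,:,::-1])
    p=vision.camera_params(n);print(n,p)
E
```

```text
{'time': 0.0, 'ee_pos': array([0.27600384, 0.66987628, 0.21776556]), 'ee_rot': array([-1.48349363,  1.56923138, -1.87420127]), 'gripper_width': 0.0928014153277007}
scene {'fx': 488.87109967649, 'fy': 488.87109967649, 'cx': 252.7516034202957, 'cy': 189.8027678846284, 'world_to_cam': array([[ 0.69823455,  0.7158209 ,  0.00830451, -0.38987369],
       [ 0.43019883, -0.41030096, -0.80410328, -0.18155025],
       [-0.57218658,  0.56502528, -0.59443162,  1.55735991],
       [ 0.        ,  0.        ,  0.        ,  1.        ]])}
side {'fx': 394.55328267516, 'fy': 394.55328267516, 'cx': 256.815833274823, 'cy': 192.15481868239704, 'world_to_cam': array([[ 0.88275112, -0.46954664, -0.01662596, -0.46773552],
       [-0.27393957, -0.48561427, -0.83014209,  0.17626044],
       [ 0.38171662,  0.73736337, -0.55730394,  0.71333596],
       [ 0.        ,  0.        ,  0.        ,  1.        ]])}
```

```bash
python3 - <<'E'
import cv2
for n in('scene','side'):
    im=cv2.imread(f'pics/{n}0.png');cv2.imwrite(f'pics/{n}0b.png',cv2.resize(im,(800,600),interpolation=cv2.INTER_CUBIC))
E
```

```text
(no output)
```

View pics/scene0b.png

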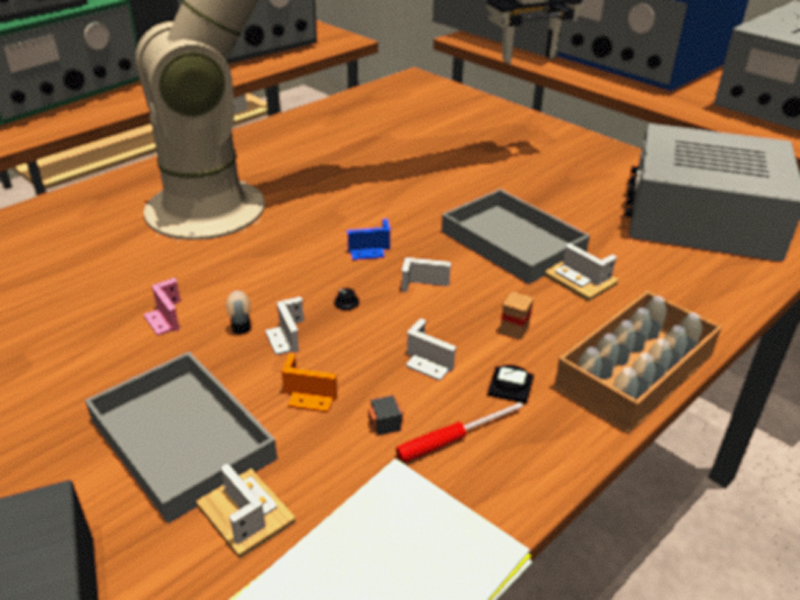

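View pics/side0b.png

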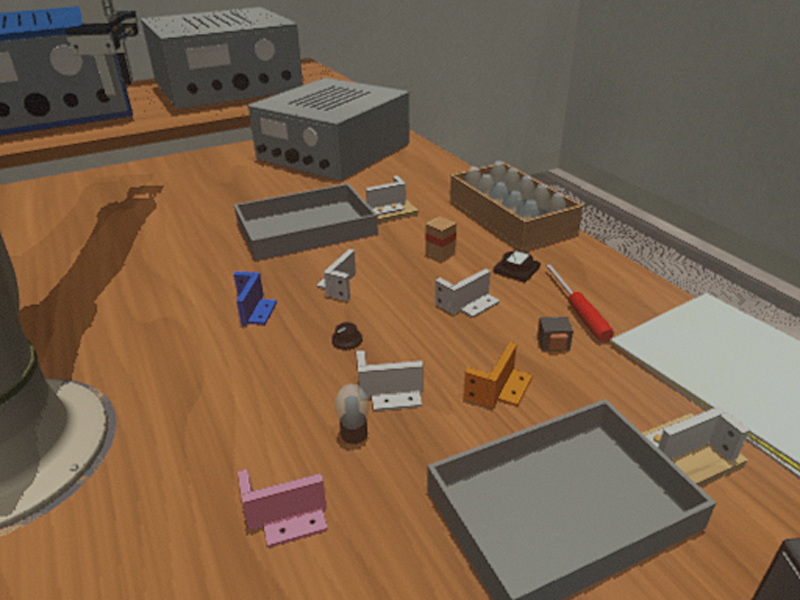

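The grey tray at scene (180,430) has its sample's foot on +y and ear on -y, so it is the left tray. The one at (515,235) is the right tray.

Candidates for the brackets, scene pixels in the 800x600 view:
- Silver A (288,325): looks left-hand.
- Silver B (428,272): looks right-hand.
- Silver C (430,350): looks left-hand.
- Look-alikes to leave: pink (163,305), orange (310,385), blue (370,240).
- Fixed samples: (245,505) and (585,268).

I'll check A, B and C in close crops.

```bash
python3 - <<'E'
import cv2
for n,x,y,w,h in(('scene',165,155,135,95),('side',200,150,130,120)):
    im=cv2.imread(f'pics/{n}0.png')[y:y+h,x:x+w]
    im=cv2.resize(im,None,fx=5,fy=5,interpolation=cv2.INTER_CUBIC)
    cv2.imwrite(f'pics/{n}0c.png',im)
E
```

```text
(no output)
```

View pics/scene0c.png

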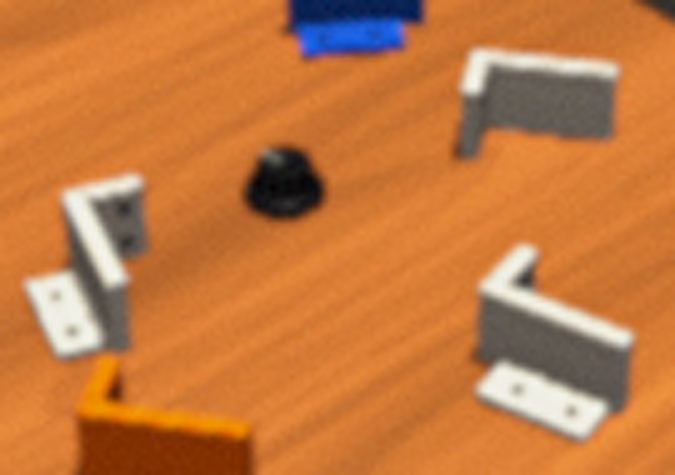

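View pics/side0c.png

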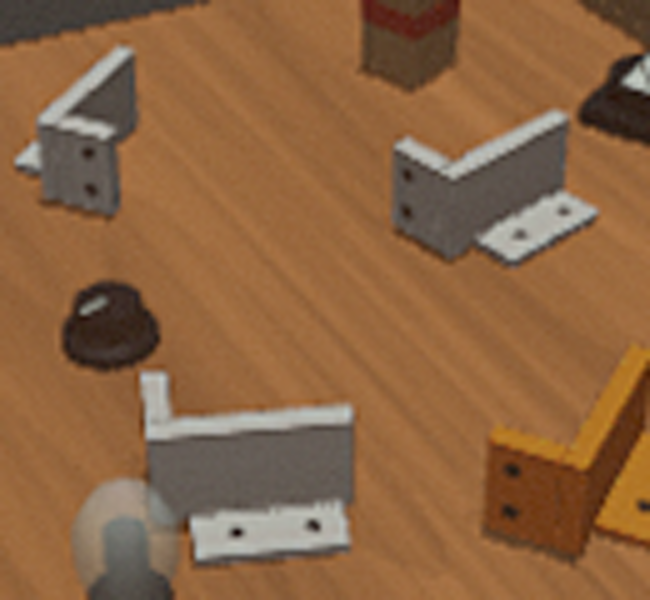

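```bash
cat > h.py <<'E'
import numpy as np
from bench import r, vision
def ray(n,uv,z,p=None):
    p=p or vision.camera_params(n);T=p['world_to_cam'];R=T[:3,:3];c=-R.T@T[:3,3]
    d=R.T@np.array([(uv[0]-p['cx'])/p['fx'],(uv[1]-p['cy'])/p['fy'],1]);return (c+d*(z-c[2])/d[2])[:2]
E
python3 - <<'E'
from h import *
np.set_printoptions(precision=4,suppress=True)
sc={'A':((77,190),(117,283)),'B':((472,57),(616,72)),'C':((487,283),(631,338))}
si={'A':((148,430),(352,413)),'B':((48,122),(130,50)),'C':((443,170),(564,117))}
for k in'ABC':
  for n,D,o in(('scene',sc,(165,155)),('side',si,(200,150))):
    e,f=[ray(n,np.array(p)/5+o-0.4,.045) for p in D[k]]
    d=e-f;print(k,n,'mid',(e+f)/2,'len',np.hypot(*d),'yaw',np.degrees(np.arctan2(d[1],d[0])))
for n,t,P in(('scene','L',[(88,405),(188,355),(273,440)]),('side','L',[(430,465),(605,405),(710,503)]),
 ('scene','R',[(442,212),(500,191),(588,237)]),('side','R',[(236,207),(347,187),(377,217),(250,238)])):
  q=np.array([ray(n,np.array(p)*.64,.04) for p in P]);print(n,t,q.tolist(),np.linalg.norm(np.diff(q,axis=0),axis=1))
for k,uv,z in(('knob',(347,298),.02),('carton',(517,297),.06),('tube',(238,295),.06),('orange',(310,375),.045),('trans',(385,405),.034),('meter',(512,375),.024),('blue',(370,232),.045),('pink',(165,290),.045)):
  print(k,ray('scene',np.array(uv)*.64,z))
E
```

```text
A scene mid [ 0.4495 -0.1304] len 0.07911684222275872 yaw 156.42621163831163
A side mid [ 0.4454 -0.1311] len 0.07911788573213845 yaw 158.23733562718104
B scene mid [0.4968 0.1375] len 0.07874135291294476 yaw -144.2385947686326
B side mid [0.494  0.1379] len 0.07809924769594409 yaw -144.56572494215536
C scene mid [ 0.6457 -0.0083] len 0.07771656218475742 yaw -165.3275496036719
C side mid [ 0.6424 -0.0088] len 0.07608392669175747 yaw -171.26558448135896
scene L [[0.41518840669789203, -0.4466297622520834], [0.41914965203886845, -0.29185880876264814], [0.6415982098210238, -0.30351004313597707]] [0.1548 0.2228]
side L [[0.41127855383086875, -0.28747158387110305], [0.6307194502228509, -0.307838146640534], [0.6228818178247917, -0.45741243888174565]] [0.2204 0.1498]
scene R [[0.3926457852093017, 0.2878846036225581], [0.4160931021876345, 0.4344450072970283], [0.6392513311681675, 0.4160068397649914]] [0.1484 0.2239]
side R [[0.405406292740422, 0.4274936663290517], [0.6246701227305369, 0.4074300221039845], [0.6173380319441539, 0.2566204190482879], [0.3926057013365818, 0.29283384868444795]] [0.2202 0.151  0.2276]
knob [ 0.4545 -0.011 ]
carton [0.6807 0.1519]
tube [ 0.37  -0.166]
orange [ 0.5821 -0.1928]
trans [ 0.6916 -0.1496]
meter [0.7685 0.0352]
blue [0.3569 0.1322]
pink [ 0.2582 -0.2337]
```

```bash
cat >> h.py <<'E'
from scipy.spatial.transform import Rotation as Ro
np.set_printoptions(precision=3,suppress=True)
def plan(xyz,wall_deg):
    """shift (units, tool axes now) and turn (units) to put TCP at xyz, pointing down, jaws across a wall of given heading"""
    s=r.get_state();R=Ro.from_euler('xyz',s['ee_rot']);p=s['ee_pos']
    best=None
    for a in(90,-90):
        t=np.radians(wall_deg+a);y=np.array([np.cos(t),np.sin(t),0]);x=np.array([0,0,-1.])
        D=Ro.from_matrix(np.c_[x,y,np.cross(x,y)]);v=(R.inv()*D).as_rotvec()
        if best is None or np.linalg.norm(v)<np.linalg.norm(best):best=v
    print('t',s['time'],'pos',p,'j',s['q'],'w',s['gripper_width'],'F',s['wrist_force'])
    print('tool y heading',np.degrees(np.arctan2(*R.as_matrix()[1::-1,1])))
    print('shift units',R.inv().apply(np.array(xyz)-p)/.03,'turn units(6deg)',np.degrees(best)/6)
E
python3 -c "
from h import *
plan((.495,.138,.15),-144.4)
plan((.447,-.131,.15),157);plan((.644,-.0085,.15),-168)"
```

```text
t 0.1 pos [0.276 0.67  0.218] j [-1.257  0.6   -0.003  1.6    0.002  0.943 -0.08 ] w 0.09308966199110462 F [ 0.487 -0.089 -0.092]
tool y heading 67.6110113830517
shift units [  2.282 -13.612  13.502] turn units(6deg) [-9.665 -0.005  0.012]
t 0.1 pos [0.276 0.67  0.218] j [-1.257  0.6   -0.003  1.6    0.002  0.943 -0.08 ] w 0.09308966199110462 F [ 0.487 -0.089 -0.092]
tool y heading 67.6110113830517
shift units [  2.294 -22.512  15.438] turn units(6deg) [0.102 0.001 0.013]
t 0.1 pos [0.276 0.67  0.218] j [-1.257  0.6   -0.003  1.6    0.002  0.943 -0.08 ] w 0.09308966199110462 F [ 0.487 -0.089 -0.092]
tool y heading 67.6110113830517
shift units [  2.286 -16.235  19.955] turn units(6deg) [-5.731 -0.003  0.013]
```

{"op": "send_rows", "data": {"commands": [[0.14,-0.85,0.84,0,0,0],[0.14,-0.85,0.84,0,0,0],[0.14,-0.85,0.84,0,0,0],[0.14,-0.85,0.84,0,0,0],[0.14,-0.85,0.84,0,0,0],[0.14,-0.85,0.84,0,0,0],[0.14,-0.85,0.84,0,0,0],[0.14,-0.85,0.84,0,0,0],[0.14,-0.85,0.84,0,0,0],[0.14,-0.85,0.84,0,0,0],[0.14,-0.85,0.84,0,0,0],[0.14,-0.85,0.84,0,0,0],[0.14,-0.85,0.84,0,0,0],[0.14,-0.85,0.84,0,0,0],[0.14,-0.85,0.84,0,0,0],[0.14,-0.85,0.84,0,0,0]], "jaw": 0.6}}

```text
time: 1.7
ee_pos: [0.4938, 0.1381, 0.1511]
ee_rot: [-2.261, 1.571, -2.652]
wrist_force: [0.6, -0.8, 0.3]
gripper_width: 0.0557
```

{"op": "send_rows", "data": {"commands": [[0,0,0,-0.97,0,0],[0,0,0,-0.97,0,0],[0,0,0,-0.97,0,0],[0,0,0,-0.97,0,0],[0,0,0,-0.97,0,0],[0,0,0,-0.97,0,0],[0,0,0,-0.97,0,0],[0,0,0,-0.97,0,0],[0,0,0,-0.97,0,0],[0,0,0,-0.97,0,0],[0,0,0,0,0,0],[0,0,0,0,0,0]]}}

```text
time: 2.9
ee_pos: [0.4935, 0.1393, 0.1513]
ee_rot: [2.504, 1.57, 3.126]
wrist_force: [-0.4, -0.2, -0.1]
gripper_width: 0.056
```

```bash
python3 - <<'E'
from h import *
import cv2
plan((.495,.138,.15),-144.4)
p=vision.camera_params('wrist');im=vision.read_camera('wrist')
cv2.imwrite('pics/w1.png',cv2.resize(im[:,:,::-1],(800,600),interpolation=cv2.INTER_CUBIC))
import pickle;pickle.dump(p,open('w1.pkl','wb'))
E
```

```text
t 2.9 pos [0.493 0.139 0.151] j [-0.151  0.461 -0.322  2.132  0.258  0.585  1.534] w 0.05598215170104241 F [-0.36  -0.215 -0.145]
tool y heading 125.62506379664096
shift units [ 0.043 -0.065  0.015] turn units(6deg) [ 0.004 -0.003 -0.002]
```

View pics/w1.png

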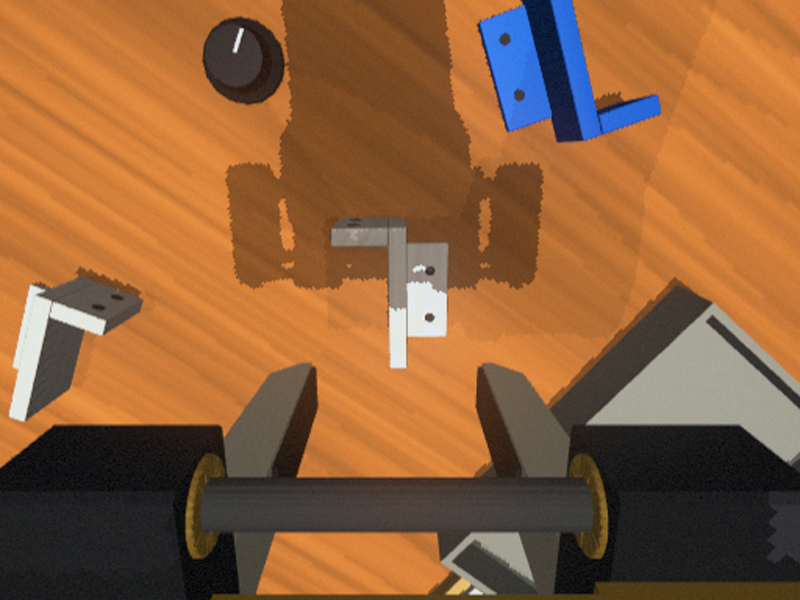

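Bracket B's wall runs from (398,222) to (398,367), vertical and centred between the fingers at about (398). The ear is at its upper left end and the foot at right.

```bash
python3 - <<'E'
from h import *
import pickle;p=pickle.load(open('w1.pkl','rb'))
e,f=[ray('wrist',np.array(u)*.64,.045,p) for u in((397.5,228),(398,366))]
d=e-f;m=(e+f)/2;y=np.degrees(np.arctan2(d[1],d[0]));print(m,np.hypot(*d),y)
plan((*m,.014),y)
E
```

```text
[0.492 0.141] 0.07780131022030952 -144.10924130050424
t 2.95 pos [0.494 0.139 0.151] j [-0.151  0.461 -0.322  2.131  0.258  0.585  1.535] w 0.05579625389883051 F [-0.299  0.638 -0.561]
tool y heading 125.64198229239223
shift units [ 4.578  0.059 -0.015] turn units(6deg) [-0.041 -0.002 -0.001]
```

{"op": "send_rows", "data": {"commands": [[0.8,0.06,0,0,0,0],[0.8,0,0,0,0,0],[0.8,0,0,0,0,0],[0.8,0,0,0,0,0],[0.7,0,0,0,0,0],[0.4,0,0,0,0,0],[0.27,0,0,0,0,0],[0,0,0,0,0,0],[0,0,0,0,0,0]]}}

```text
time: 3.85
ee_pos: [0.4927, 0.1411, 0.0148]
ee_rot: [-0.593, 1.57, 0.032]
wrist_force: [0.1, 0.5, -1.1]
gripper_width: 0.0555
```

{"op": "send_rows", "data": {"commands": [[0,0,0,0,0,0],[0,0,0,0,0,0],[0,0,0,0,0,0],[0,0,0,0,0,0],[0,0,0,0,0,0],[0,0,0,0,0,0],[0,0,0,0,0,0],[-0.3,0,0,0,0,0],[-0.7,0,0,0,0,0],[-0.8,0,0,0,0,0],[-0.8,0,0,0,0,0],[-0.7,0,0,0,0,0],[-0.2,0,0,0,0,0],[0,0,0,0,0,0]], "jaw": 0, "newtons": 35}}

```text
time: 5.25
ee_pos: [0.4929, 0.1409, 0.1202]
ee_rot: [-0.368, 1.569, 0.257]
wrist_force: [0.2, 0.3, -0.8]
gripper_width: 0.01
```

```bash
python3 -c "
from h import *
plan((.513,.347,.11),175)"
```

```text
t 5.25 pos [0.493 0.141 0.12 ] j [-0.173  0.508 -0.302  2.159  0.301  0.511  1.493] w 0.010021992583234688 F [ 0.188  0.268 -0.804]
tool y heading 125.78847641981456
shift units [0.344 5.182 4.561] turn units(6deg) [6.798 0.018 0.   ]
```

{"op": "send_rows", "data": {"commands": [[0,0.65,0.57,0,0,0],[0,0.65,0.57,0,0,0],[0,0.65,0.57,0,0,0],[0,0.65,0.57,0,0,0],[0,0.65,0.57,0,0,0],[0,0.65,0.57,0,0,0],[0,0.65,0.57,0,0,0],[0,0.63,0.57,0,0,0],[0,0,0,0.85,0,0],[0,0,0,0.85,0,0],[0,0,0,0.85,0,0],[0,0,0,0.85,0,0],[0,0,0,0.85,0,0],[0,0,0,0.85,0,0],[0,0,0,0.85,0,0],[0,0,0,0.85,0,0],[0,0,0,0,0,0],[0,0,0,0,0,0]]}}

```text
time: 7.05
ee_pos: [0.512, 0.3469, 0.1183]
ee_rot: [-2.105, 1.569, -2.189]
wrist_force: [-0.4, 1.0, -1.2]
gripper_width: 0.0096
```

```bash
python3 - <<'E'
from h import *
import cv2
plan((.513,.347,.021),175)
im=vision.read_camera('wrist')
cv2.imwrite('pics/w2.png',cv2.resize(im[:,:,::-1],(640,480),interpolation=cv2.INTER_CUBIC))
E
```

```text
t 7.05 pos [0.512 0.347 0.118] j [-0.634  0.595 -0.08   1.931  0.078  0.619  0.723] w 0.009571583740740275 F [-0.383  0.969 -1.156]
tool y heading 85.1848329183392
shift units [3.243 0.012 0.034] turn units(6deg) [ 0.031 -0.008  0.014]
```

View pics/w2.png

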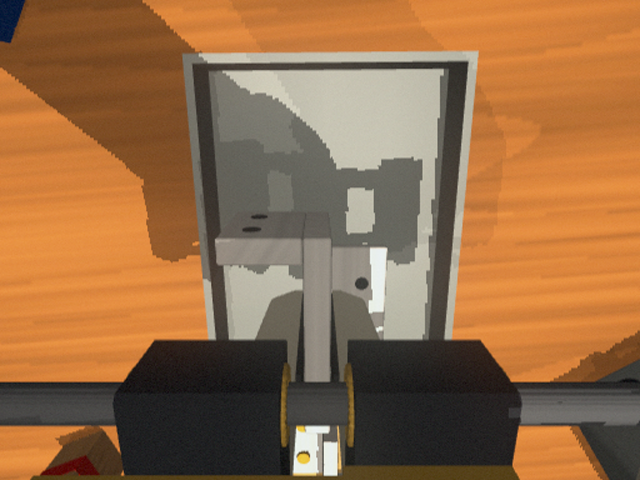

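Bracket B hangs over the middle of the right tray, whose rim spans x 184–478 px, with ample margin. I'll lower it, release and retreat.

{"op": "send_rows", "data": {"commands": [[0.5,0,0,0,0,0],[0.7,0,0,0,0,0],[0.7,0,0,0,0,0],[0.6,0,0,0,0,0],[0.3,0,0,0,0,0],[0.2,0,0,0,0,0],[0.1,0,0,0,0,0],[0.1,0,0,0,0,0],[0,0,0,0,0,0],[0,0,0,0,0,0]]}}

```text
time: 8.1
ee_pos: [0.5128, 0.3472, 0.0238]
ee_rot: [0.663, 1.57, 0.576]
wrist_force: [-0.6, 0.0, -1.1]
gripper_width: 0.01
```

{"op": "send_rows", "data": {"commands": [[0,0,0,0,0,0],[0,0,0,0,0,0],[0,0,0,0,0,0],[0,0,0,0,0,0],[-0.3,0,0,0,0,0],[-0.7,0,0,0,0,0],[-0.8,0,0,0,0,0],[-0.8,0,0,0,0,0],[-0.8,0,0,0,0,0],[-0.7,0,0,0,0,0],[-0.3,0,0,0,0,0]], "jaw": 0.5}}

```text
time: 9.2
ee_pos: [0.5132, 0.3475, 0.158]
ee_rot: [0.734, 1.568, 0.647]
wrist_force: [0.2, 0.3, -0.4]
gripper_width: 0.0466
```

```bash
python3 -c "
from h import *
plan((.447,-.131,.15),157)"
```

```text
t 9.2 pos [0.513 0.348 0.158] j [-0.629  0.543 -0.086  1.903  0.069  0.695  0.728] w 0.046581950987369676 F [ 0.21   0.25  -0.437]
tool y heading 85.00287909356321
shift units [  0.229 -16.082  -0.81 ] turn units(6deg) [ 3.     0.019 -0.024]
```

{"op": "send_rows", "data": {"commands": [[0.01,-0.9,-0.05,0,0,0],[0.01,-0.9,-0.05,0,0,0],[0.01,-0.9,-0.05,0,0,0],[0.01,-0.9,-0.05,0,0,0],[0.01,-0.9,-0.05,0,0,0],[0.01,-0.9,-0.05,0,0,0],[0.01,-0.9,-0.05,0,0,0],[0.01,-0.9,-0.05,0,0,0],[0.01,-0.9,-0.05,0,0,0],[0.01,-0.9,-0.05,0,0,0],[0.01,-0.9,-0.05,0,0,0],[0.01,-0.9,-0.05,0,0,0],[0.01,-0.9,-0.05,0,0,0],[0.01,-0.9,-0.05,0,0,0],[0.01,-0.9,-0.05,0,0,0],[0.01,-0.9,-0.05,0,0,0],[0.01,-0.9,-0.05,0,0,0],[0.01,-0.78,0,0,0,0]]}}

```text
time: 11.0
ee_pos: [0.4445, -0.1327, 0.1498]
ee_rot: [-2.856, 1.57, -2.944]
wrist_force: [0.9, 0.5, 1.1]
gripper_width: 0.0464
```

{"op": "send_rows", "data": {"commands": [[0,0,0,0.75,0,0],[0,0,0,0.75,0,0],[0,0,0,0.75,0,0],[0,0,0,0.75,0,0],[0,0,0,0,0,0],[0,0,0,0,0,0]]}}

```text
time: 11.6
ee_pos: [0.4451, -0.1312, 0.1499]
ee_rot: [-2.444, 1.571, -2.842]
wrist_force: [-0.1, 0.2, 0.3]
gripper_width: 0.0462
```

```bash
python3 - <<'E'
from h import *
import cv2,pickle
plan((.447,-.131,.15),157)
p=vision.camera_params('wrist');im=vision.read_camera('wrist')
cv2.imwrite('pics/w3.png',cv2.resize(im[:,:,::-1],(800,600),interpolation=cv2.INTER_CUBIC))
pickle.dump(p,open('w3.pkl','wb'))
E
```

```text
t 11.6 pos [ 0.445 -0.131  0.15 ] j [ 0.191  0.401 -0.036  2.249  0.03   0.493  1.303] w 0.04624661234281603 F [-0.064  0.216  0.304]
tool y heading 67.15335845525836
shift units [-0.004  0.031  0.057] turn units(6deg) [ 0.026 -0.002  0.002]
```

View pics/w3.png

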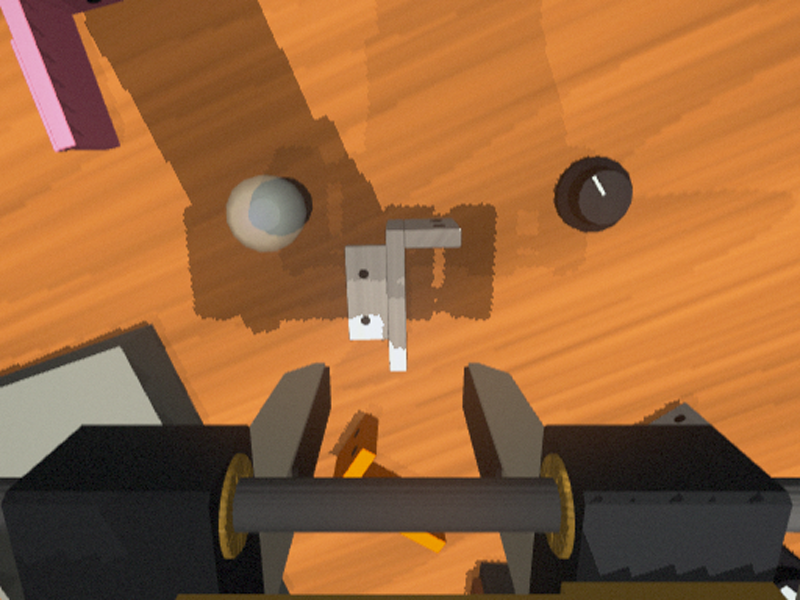

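Bracket A's wall runs from (396,231) at the ear end to (398,371). The foot is at left and the ear at right, as for a left-hand bracket; the tube is clear at (265,213).

```bash
python3 - <<'E'
from h import *
import pickle;p=pickle.load(open('w3.pkl','rb'))
e,f=[ray('wrist',np.array(u)*.64,.045,p) for u in((396,231),(398,370))]
d=e-f;m=(e+f)/2;y=np.degrees(np.arctan2(d[1],d[0]));print(m,np.hypot(*d),y)
plan((*m,.0145),y)
E
```

```text
[ 0.446 -0.129] 0.07825323996374436 157.9896878749999
t 11.65 pos [ 0.445 -0.131  0.15 ] j [ 0.192  0.401 -0.036  2.249  0.03   0.493  1.303] w 0.046358935525317634 F [-0.691  0.077  0.52 ]
tool y heading 67.14115059305392
shift units [ 4.513  0.067 -0.005] turn units(6deg) [-0.141 -0.001  0.001]
```

{"op": "send_rows", "data": {"commands": [[0.8,0.06,0,-0.14,0,0],[0.8,0,0,0,0,0],[0.8,0,0,0,0,0],[0.8,0,0,0,0,0],[0.7,0,0,0,0,0],[0.4,0,0,0,0,0],[0.21,0,0,0,0,0],[0,0,0,0,0,0],[0,0,0,0,0,0]]}}

```text
time: 12.55
ee_pos: [0.446, -0.1297, 0.015]
ee_rot: [0.411, 1.57, 0.025]
wrist_force: [0.6, 0.2, -0.5]
gripper_width: 0.0463
```

{"op": "send_rows", "data": {"commands": [[0,0,0,0,0,0],[0,0,0,0,0,0],[0,0,0,0,0,0],[0,0,0,0,0,0],[0,0,0,0,0,0],[0,0,0,0,0,0],[-0.3,0,0,0,0,0],[-0.7,0,0,0,0,0],[-0.8,0,0,0,0,0],[-0.8,0,0,0,0,0],[-0.7,0,0,0,0,0],[-0.2,0,0,0,0,0],[0,0,0,0,0,0]], "jaw": 0}}

```text
time: 13.85
ee_pos: [0.4462, -0.1297, 0.1205]
ee_rot: [0.212, 1.569, -0.175]
wrist_force: [0.1, 0.0, -2.0]
gripper_width: 0.01
```

```bash
python3 -c "
from h import *
plan((.468,-.37,.115),176)"
```

```text
t 13.85 pos [ 0.446 -0.13   0.12 ] j [ 0.191  0.454 -0.041  2.274  0.045  0.412  1.297] w 0.009994142579276081 F [ 0.137  0.007 -2.016]
tool y heading 67.84699406554955
shift units [ 0.186 -7.144  3.692] turn units(6deg) [-3.026  0.019 -0.001]
```

{"op": "send_rows", "data": {"commands": [[0,-0.79,0.41,0,0,0],[0,-0.79,0.41,0,0,0],[0,-0.79,0.41,0,0,0],[0,-0.79,0.41,0,0,0],[0,-0.79,0.41,0,0,0],[0,-0.79,0.41,0,0,0],[0,-0.79,0.41,0,0,0],[0,-0.79,0.41,0,0,0],[0,-0.82,0.41,0,0,0],[0,0,0,-0.76,0,0],[0,0,0,-0.76,0,0],[0,0,0,-0.76,0,0],[0,0,0,-0.76,0,0],[0,0,0,0,0,0],[0,0,0,0,0,0]]}}

```text
time: 15.35
ee_pos: [0.4672, -0.3695, 0.1185]
ee_rot: [2.433, 1.569, 2.362]
wrist_force: [-0.2, -0.9, -2.4]
gripper_width: 0.0097
```

```bash
python3 - <<'E'
from h import *
import cv2
plan((.468,-.37,.0205),176)
im=vision.read_camera('wrist')
cv2.imwrite('pics/w4.png',cv2.resize(im[:,:,::-1],(640,480),interpolation=cv2.INTER_CUBIC))
E
```

```text
t 15.35 pos [ 0.467 -0.369  0.118] j [ 0.69   0.577 -0.17   1.98   0.164  0.6    1.912] w 0.009659660105991863 F [-0.196 -0.922 -2.419]
tool y heading 85.95416893272548
shift units [ 3.265 -0.02   0.033] turn units(6deg) [-0.008 -0.013 -0.011]
```

View pics/w4.png

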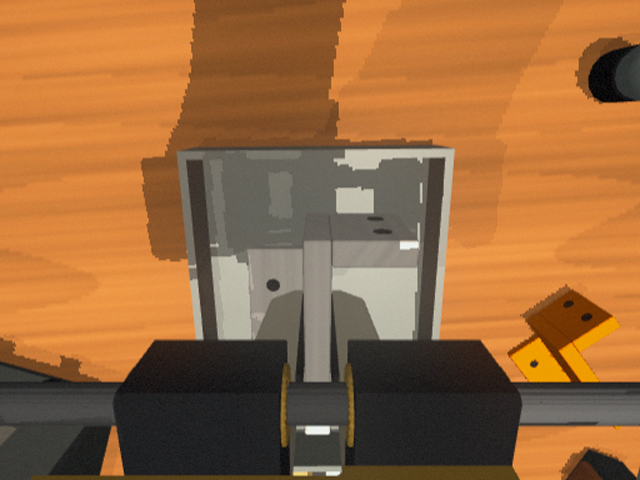

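Bracket A hangs centred between the left tray's side walls (rim x 180–453 px) and clear of the end wall at y≈150 px. I'll lower it and release.

{"op": "send_rows", "data": {"commands": [[0.5,0,0,0,0,0],[0.7,0,0,0,0,0],[0.7,0,0,0,0,0],[0.6,0,0,0,0,0],[0.3,0,0,0,0,0],[0.2,0,0,0,0,0],[0.1,0,0,0,0,0],[0.1,0,0,0,0,0],[0.05,0,0,0,0,0],[0,0,0,0,0,0],[0,0,0,0,0,0]]}}

```text
time: 16.5
ee_pos: [0.4678, -0.3699, 0.0225]
ee_rot: [-0.535, 1.57, -0.604]
wrist_force: [0.7, 0.4, -1.7]
gripper_width: 0.0097
```

{"op": "send_rows", "data": {"commands": [[0,0,0,0,0,0],[0,0,0,0,0,0],[0,0,0,0,0,0],[0,0,0,0,0,0],[-0.3,0,0,0,0,0],[-0.7,0,0,0,0,0],[-0.8,0,0,0,0,0],[-0.8,0,0,0,0,0],[-0.8,0,0,0,0,0],[-0.7,0,0,0,0,0],[-0.3,0,0,0,0,0]], "jaw": 0.5}}

```text
time: 17.6
ee_pos: [0.4683, -0.3703, 0.1567]
ee_rot: [-0.549, 1.568, -0.617]
wrist_force: [-0.3, -0.0, -0.1]
gripper_width: 0.0463
```

```bash
python3 -c "
from h import *
plan((.644,-.0085,.15),-168)"
```

```text
t 17.6 pos [ 0.468 -0.37   0.157] j [ 0.702  0.526 -0.186  1.951  0.149  0.674  1.927] w 0.046298349563586104 F [-0.292 -0.025 -0.107]
tool y heading 86.08001288152785
shift units [ 0.217 12.432  5.019] turn units(6deg) [-2.653  0.023  0.019]
```

{"op": "send_rows", "data": {"commands": [[0.015,0.89,0.36,0,0,0],[0.015,0.89,0.36,0,0,0],[0.015,0.89,0.36,0,0,0],[0.015,0.89,0.36,0,0,0],[0.015,0.89,0.36,0,0,0],[0.015,0.89,0.36,0,0,0],[0.015,0.89,0.36,0,0,0],[0.015,0.89,0.36,0,0,0],[0.015,0.89,0.36,0,0,0],[0.015,0.89,0.36,0,0,0],[0.015,0.89,0.36,0,0,0],[0.015,0.89,0.36,0,0,0],[0.015,0.89,0.36,0,0,0],[0.015,0.86,0.34,0,0,0],[0,0,0,-0.88,0,0],[0,0,0,-0.88,0,0],[0,0,0,-0.88,0,0],[0,0,0,0,0,0],[0,0,0,0,0,0]]}}

```text
time: 19.5
ee_pos: [0.6431, -0.0082, 0.1476]
ee_rot: [2.678, 1.57, 2.883]
wrist_force: [0.1, -0.8, 0.2]
gripper_width: 0.0463
```

```bash
python3 - <<'E'
from h import *
import cv2,pickle
plan((.644,-.0085,.15),-168)
p=vision.camera_params('wrist');im=vision.read_camera('wrist')
cv2.imwrite('pics/w5.png',cv2.resize(im[:,:,::-1],(800,600),interpolation=cv2.INTER_CUBIC))
pickle.dump(p,open('w5.pkl','wb'))
E
```

```text
t 19.5 pos [ 0.643 -0.008  0.148] j [ 0.077  0.59  -0.231  1.848  0.193  0.726  1.515] w 0.046314083056906166 F [ 0.113 -0.759  0.224]
tool y heading 101.76289454810035
shift units [-0.08  -0.016  0.027] turn units(6deg) [-0.04  -0.004 -0.002]
```

View pics/w5.png

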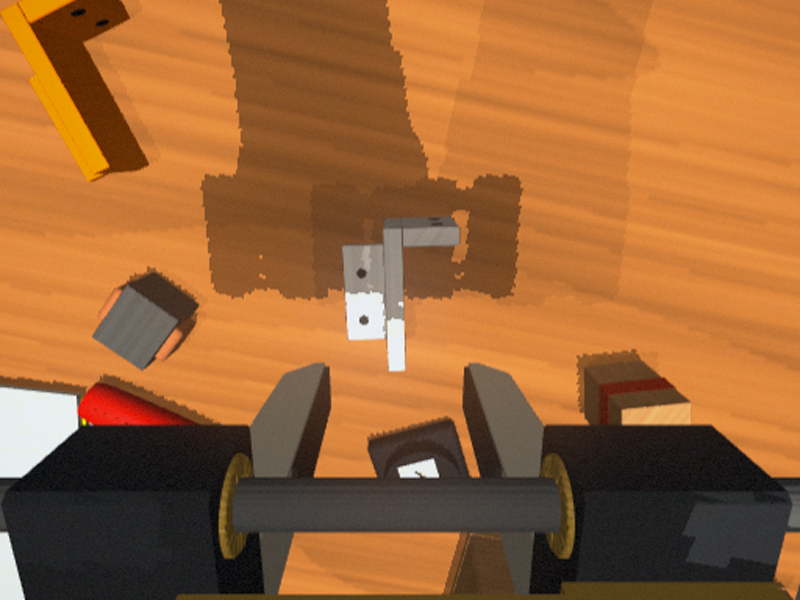

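Bracket C's wall runs from (393,230) to (397,371), foot left and ear right, so it is left-hand. The carton, meter and transformer are clear.

```bash
python3 - <<'E'
from h import *
import pickle;p=pickle.load(open('w5.pkl','rb'))
e,f=[ray('wrist',np.array(u)*.64,.045,p) for u in((393.5,230),(397,370))]
d=e-f;m=(e+f)/2;y=np.degrees(np.arctan2(d[1],d[0]));print(m,np.hypot(*d),y)
plan((*m,.0145),y)
E
```

```text
[ 0.643 -0.007] 0.07813404473188638 -166.87147779549804
t 19.55 pos [ 0.643 -0.008  0.148] j [ 0.077  0.59  -0.231  1.847  0.193  0.726  1.516] w 0.04646045318555333 F [-0.295 -0.009  0.02 ]
tool y heading 101.77930181815614
shift units [ 4.44   0.029 -0.009] turn units(6deg) [-0.225 -0.003 -0.001]
```

{"op": "send_rows", "data": {"commands": [[0.8,0.03,0,-0.22,0,0],[0.8,0,0,0,0,0],[0.8,0,0,0,0,0],[0.8,0,0,0,0,0],[0.7,0,0,0,0,0],[0.4,0,0,0,0,0],[0.14,0,0,0,0,0],[0,0,0,0,0,0],[0,0,0,0,0,0]]}}

```text
time: 20.45
ee_pos: [0.6437, -0.0071, 0.0155]
ee_rot: [-0.22, 1.57, 0.011]
wrist_force: [0.1, 0.7, 0.2]
gripper_width: 0.0469
```

{"op": "send_rows", "data": {"commands": [[0,0,0,0,0,0],[0,0,0,0,0,0],[0,0,0,0,0,0],[0,0,0,0,0,0],[0,0,0,0,0,0],[0,0,0,0,0,0],[-0.3,0,0,0,0,0],[-0.7,0,0,0,0,0],[-0.8,0,0,0,0,0],[-0.8,0,0,0,0,0],[-0.7,0,0,0,0,0],[-0.4,0,0,0,0,0],[0,0,0,0,0,0]], "jaw": 0}}

```text
time: 21.75
ee_pos: [0.6439, -0.0071, 0.1274]
ee_rot: [-0.192, 1.568, 0.04]
wrist_force: [-0.0, 0.2, -1.4]
gripper_width: 0.0097
```

```bash
python3 -c "
from h import *
plan((.578,-.378,.12),176)"
```

```text
t 21.75 pos [ 0.644 -0.007  0.127] j [ 0.076  0.615 -0.232  1.862  0.212  0.685  1.523] w 0.009730732851433152 F [-0.046  0.182 -1.374]
tool y heading 103.24501166321444
shift units [  0.241 -11.53   -4.973] turn units(6deg) [2.874 0.027 0.001]
```

{"op": "send_rows", "data": {"commands": [[0,-0.82,-0.355,0,0,0],[0,-0.82,-0.355,0,0,0],[0,-0.82,-0.355,0,0,0],[0,-0.82,-0.355,0,0,0],[0,-0.82,-0.355,0,0,0],[0,-0.82,-0.355,0,0,0],[0,-0.82,-0.355,0,0,0],[0,-0.82,-0.355,0,0,0],[0,-0.82,-0.355,0,0,0],[0,-0.82,-0.355,0,0,0],[0,-0.82,-0.355,0,0,0],[0,-0.82,-0.355,0,0,0],[0,-0.82,-0.355,0,0,0],[0,-0.87,-0.355,0,0,0],[0,0,0,0.96,0,0],[0,0,0,0.96,0,0],[0,0,0,0.96,0,0],[0,0,0,0,0,0],[0,0,0,0,0,0]]}}

```text
time: 23.65
ee_pos: [0.577, -0.3776, 0.1247]
ee_rot: [2.853, 1.569, 2.786]
wrist_force: [-0.3, -0.0, -0.9]
gripper_width: 0.0097
```

```bash
python3 - <<'E'
from h import *
import cv2
plan((.578,-.378,.0215),176)
im=vision.read_camera('wrist')
cv2.imwrite('pics/w6.png',cv2.resize(im[:,:,::-1],(640,480),interpolation=cv2.INTER_CUBIC))
E
```

```text
t 23.65 pos [ 0.577 -0.378  0.125] j [ 0.612  0.663 -0.182  1.754  0.166  0.742  1.848] w 0.009733009000083998 F [-0.312 -0.008 -0.875]
tool y heading 86.15791415259876
shift units [ 3.44  -0.012  0.04 ] turn units(6deg) [ 0.026 -0.013 -0.004]
```

View pics/w6.png

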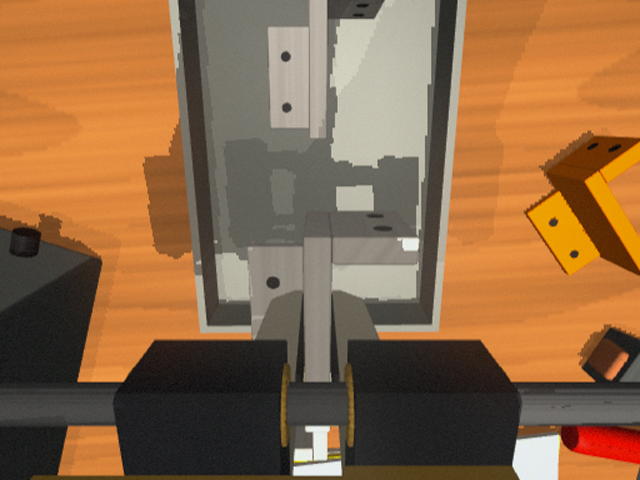

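```bash
python3 - <<'E'
from h import *
for u,z in(((203,332),.04),((438,332),.04),((318,137),.05)):print(ray('wrist',np.array(u)*.8,z))
E
```

```text
[ 0.629 -0.456]
[ 0.639 -0.299]
[ 0.507 -0.371]
```

Bracket A stands at the far end of the left tray, its near end at (318,137), or x≈0.507. The tray's end rim is at x≈0.634. I'll move C 4 mm away from the rim, then lower and release it.

{"op": "send_rows", "data": {"commands": [[0.5,0,-0.1,0,0,0],[0.7,0,0,0,0,0],[0.7,0,0,0,0,0],[0.7,0,0,0,0,0],[0.4,0,0,0,0,0],[0.2,0,0,0,0,0],[0.1,0,0,0,0,0],[0.1,0,0,0,0,0],[0.07,0,0,0,0,0],[0,0,0,0,0,0],[0,0,0,0,0,0]]}}

```text
time: 24.8
ee_pos: [0.5745, -0.3779, 0.022]
ee_rot: [-0.426, 1.57, -0.496]
wrist_force: [0.2, -1.3, -1.2]
gripper_width: 0.0096
```

{"op": "send_rows", "data": {"commands": [[0,0,0,0,0,0],[0,0,0,0,0,0],[0,0,0,0,0,0],[0,0,0,0,0,0],[-0.3,0,0,0,0,0],[-0.7,0,0,0,0,0],[-0.8,0,0,0,0,0],[-0.8,0,0,0,0,0],[-0.8,0,0,0,0,0],[-0.8,0,0,0,0,0],[-0.8,0,0,0,0,0],[-0.8,0,0,0,0,0],[-0.8,0,0,0,0,0],[0,0,0,0,0,0],[0,0,0,0,0,0]], "jaw": 0.5}}

```text
time: 26.3
ee_pos: [0.5743, -0.3779, 0.2204]
ee_rot: [-0.529, 1.569, -0.599]
wrist_force: [0.0, 0.3, -0.1]
gripper_width: 0.0464
```

```bash
python3 - <<'E'
from h import *
import cv2
a=vision.read_camera('side')[:,:,::-1];b=vision.read_camera('scene')[:,:,::-1]
f=lambda im,x,y,w,h,s:cv2.resize(im[y:y+h,x:x+w],s,interpolation=cv2.INTER_CUBIC)
cv2.imwrite('pics/fin.png',np.vstack([np.hstack([f(a,260,235,252,149,(400,300)),f(a,130,100,160,75,(400,300))]),
 np.hstack([f(b,50,210,150,150,(400,300)),f(b,270,110,140,90,(400,300))])]))
E
```

```text
(no output)
```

View pics/fin.png

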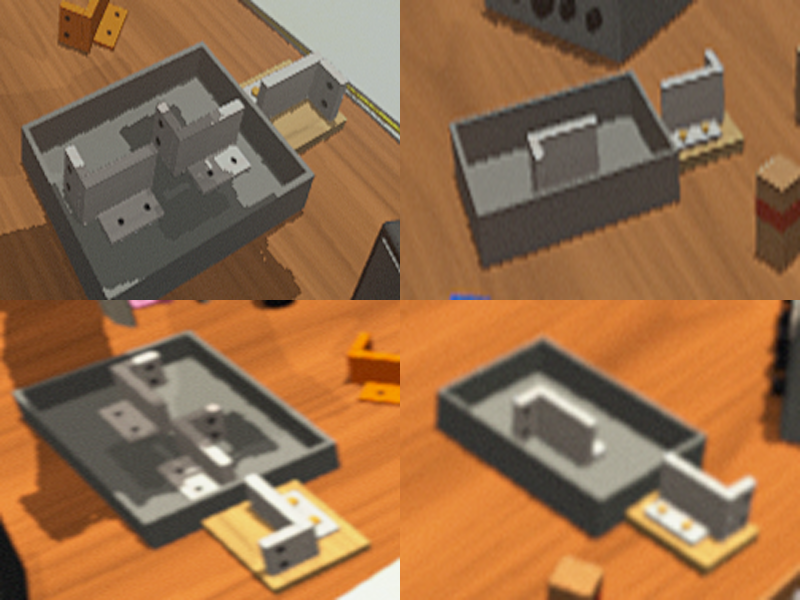

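Both left brackets stand upright and flat in the left tray, in the left-hand panels at about (120,190) and (205,140). The right bracket stands upright in the right tray, at about (565,155) in the upper right panel. Each is its sample's shape turned half round, and the arm is clear.

```bash
python3 -c "
from bench import hand_in
print(hand_in())"
```

```text
the job is handed in; nothing more can be done
None
```

All three brackets are sorted, and the job was handed in at about 26 s of the 72 s allowed. The right-hand bracket is in the right tray and the two left-hand ones are side by side in the left tray.

- **Last look:** the side and scene cameras showed all three standing upright on their feet inside the tray walls. Each is the same hand as its sample, turned half round. The arm was clear, with its fingers about 0.2 m up.
- **Bystanders and look-alikes:** none was touched, judging by the wrist force readings, which stayed under about 3 N at every stop. I did not measure their positions again at the end.
- **Small deviations:** the first bracket was let go about 4 mm above the tray floor and the other two about 2 mm above it. All landed flat. Position estimates from different views agreed to about 5 mm.

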